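# Load a drilling fixture: shaft into V-blocks, bearing block held in the corner

## Task

Load the drilling fixture: first take the steel shaft from its wooden cradle, lower it (do not drop it) into the two steel V-blocks so that it lies level and roughly centred across both, and let go of it. Then set the aluminium bearing block flat on the fixture plate, also without dropping it, its long side along the longer stop, and press it squarely into the corner against both stops at once. Finish while still holding it pressed there with the gripper, firmly against both stops; leave the spanner, the bearing race and the oil bottle where they are.

Things in the scene. Friction and masses are not known exactly. Their poses are not given: they have to be found in the camera images.
- fixture: Dark steel fixture plate, 200 (its x) x 270 (its y) x 12 mm thick, bolted to the bench and unmovable; origin at the centre of its underside, on the bench. Its x points roughly away from the robot and its y to the robot's left, turned by its yaw. On it stand two V-blocks (y = +75 mm) and a corner of two stops (y negative).
- v_near: Steel V-block fixed on the plate at fixture x = -50, y = +75 mm: 24 mm along x, 51 mm along y, 43 mm high, 90-degree notch along the fixture's x, notch bottom 26 mm above the plate's top. Origin at the centre of its underside, on the plate's top. 76 mm of free space between the two V-blocks.
- v_far: The second, identical V-block, at fixture x = +50, y = +75 mm. Origin at the centre of its underside.
- v_mid (a point): Where the middle of the shaft's axis lies when it rests centred in both V-blocks: 43 mm above the plate's top (55 mm above the bench). Axes as the fixture's; the shaft lies along x.
- stop_long: Longer steel stop bar fixed on the plate, 60 mm along fixture x, 14 mm thick along y, 12 mm high; origin at the centre of its underside, at fixture x = +20, y = -118 mm. The block goes against its +y face (fixture y = -111 mm).
- stop_short: Short but tall steel stop fixed on the plate, 36 mm along fixture y, 14 mm thick along x, 32 mm high (taller than the long one); origin at the centre of its underside, at fixture x = +67, y = -86 mm. The block goes against its -x face (fixture x = +60 mm).
- nest (a point): Point on the plate's top (12 mm above the bench) under the centre of the block when it is fully home against both stops. Axes as the fixture's: the block is pressed towards +x (short stop) and -y (long stop), and lies with its long side along x. The plate is open towards -x and +y.
- cradle: Wooden cradle fixed to the bench: base 124 x 70 x 8 mm, two notched end walls (14 mm thick, at x = -50 and +50 mm, tops 39 mm above the bench) that carry the shaft along the cradle's x; 86 mm free between the walls. Origin at the centre of its underside, on the bench.
- shaft_mid (a point): Centre of the loose steel shaft, a round bar 24 mm in diameter over 170 mm with a thin 16 mm end 10 mm long at each end (190 mm in all), about 0.6 kg. x runs along its axis. In the cradle its axis is 39 mm above the bench.
- block_mid (a point): Centre (24 mm above its underside) of the loose aluminium bearing block, 70 (its x) x 50 (its y) x 48 mm high, about 0.45 kg, with a brass-bushed bore seen on top. It starts upright on the bench; symmetrical, so either end may be foremost.
- spanner: Steel spanner, 170 mm, lying on the bench beyond the fixture; a bystander.
- race: Loose steel bearing race, a ring 62 mm across and 16 mm high, on the bench beyond the fixture; a bystander. Origin at the centre of its underside.
- oil: Grey oil bottle, 56 mm across, 130 mm high, standing on the bench to the far left of the fixture; a bystander. Origin at the centre of its underside.
Things that resemble listed ones, but are neither listed nor needed, are in the scene too. What is shaped like the part that bears block_mid but red is not meant.

How it is judged:
By the outcome, as a careful person would: the job done as asked, in the order asked, and still so for the second after the job is handed in, while the arm keeps its last pose, push and grip.
It also fails if it takes over 72 s, if anything falls off the work surface, if the arm or the gripper's body presses on something with over 40 N, if the wrist force passes 120 N, or if a joint passes its speed limit or range.

## Robot

A 7-joint arm with a two-finger parallel gripper is mounted at the origin on the work surface. World frame = base frame: x ahead of the robot, y to its left, z up, the work surface at z = 0. Lengths are in m, angles in rad, forces in N, time in s.
With the tool pointing down it reaches from about 0.425 to 0.925 m from the base axis. Payload 6.8 kg.
Tool frame: the origin (TCP) lies midway between the tips of the shut fingers; the grasp point (between the pads) lies 19 mm behind it; z points along the fingers, x is the direction in which the jaws open and shut, and the axes are right-handed (so a half turn about z gives the same grasp; the last joint's range is limited). The gripper opens to 85 mm and grips with 20 to 120 N. Pads are 22 mm wide; open, the fingers measure 114 mm over their backs; the gripper's body (76 mm by 85 mm) begins 54 mm behind the grasp point. The pads swing forward as they close: fully open they stand 13 mm farther back than shut.
Start: joints at [1.157, 0.477, 0.022, 1.555, -0.011, 1.109, -0.083], TCP at [0.203, -0.644, 0.231] pointing down, gripper open.
Joint ranges: [-2.96, 2.96], [-0.34, 2.1], [-1.41, 1.46], [0.24, 2.44], [-1.37, 4.51], [0.17, 1.92], [-2.96, 2.96]. Speed limits (rad/s): [2.39, 2.39, 3.14, 3.14, 3.14, 3.14, 3.14].

## Interface

Orientations are given as a unit quaternion [w, x, y, z].
In Python, from station import bot, imaging, nets gives the robot as it stands. The module is installed in compiled form; this text tells all that it offers.
- The arm moves only by the tool apply_moves, never from a script. Its argument "moves" is text: rows parted by semicolons, each of 7 numbers parted by spaces: the gripper command: -1 is fully open, 1 is shut, values between are in proportion, then the shift along the tool's x, y, z normalised to -1 to 1, where 1 is 120 mm, then the turn, a rotation vector about the tool's x, y, z normalised to -1 to 1, where 1 is 4 degrees. In form: hand dx dy dz rx ry rz; .... A call has 1 to 12 rows; each row shifts and turns the commanded pose from where the row before left it, along the tool's axes as they then stand; what a row does not reach is not made up. A row lasts 1/12 s, in which the tool goes at most 41.7 mm and 7.16 degrees, less where a joint would pass 70% of its speed; a pose out of reach is approached as far as the arm can. A call with a number of a shift or a turn outside -1 to 1 is refused whole. A call with a gripper value outside its range is refused whole. The fingers move at their own pace and stop on an object; "force" is the grip in N (left out, the last holds). Time passes only in rows, so rows that do not move let the fingers close. It gives the time, the measured TCP pose, the force and the opening at its end, in the units of the state.
- bot.get_obs(): the state, without advancing time (a new reading comes with each control period).
- imaging.read_camera(name): name is "side" or "top"; returns a dict with "image" (400x640x3 uint8, red, green, blue), "fx", "fy", "cx", "cy" (pixels), "view" (4x4, takes a point from world to camera coordinates). Camera axes: x right, y down, z forward; pixel columns grow to the right and rows downward; lengths in m; the calibration is good to about 2 mm. A picture is of the moment at which its call begins. There is no depth.
- bot.hand_in(): hands the job in, once; it reports no verdict.
Trained networks look in a picture, given as the dict that the camera call returned (one of the last four; its "shot" number tells which), for a name from the list of things; names that differ only in an ending like _2 or _b are one class to them, and where a whole thing is asked for, a point or a joint stands for the part that bears it (a point fixed in the world has none). Each returns a list of dicts, best first, with "score" (0 to 1); they miss things now and then, are a little off and sometimes report something else, mostly with a low value. They report only what shows in the picture. A call takes as long as a camera call. They do not tell look-alikes from the thing itself.
- nets.spot_in(picture, name): "rect" ([left, top, right, bottom] in pixels, round what is visible of it).
- nets.outline_of(picture, name): "region" (400x640 bool, what is visible of it) and "rect" ([left, top, right, bottom] in pixels, round what is visible of it).
- nets.spot_point(picture, name): "location" ([column, row] in pixels: a listed point, or the origin of a listed thing).
The state is a dict: "t": time; "q": joint angles; "joint_vel": joint speeds; "joint_torque": joint torques, N m; "eef_pos": TCP position; "tool_rot": TCP orientation; "contact_force": force on the tool from outside, world axes, zero at the start; "torque": the same for the moment, N m; "gripper_width": opening from 0.0 (shut) to 1.0 (fully open).
Only numpy, scipy, OpenCV 4.12 (cv2) and the standard library are available. Lean on these libraries where they do the work, as an engineer would, in place of code of your own. Each camera call takes 0.05 s, during which the arm holds its last target.

## Working session

There is one attempt and no reset: what is moved stays moved. The work goes in short steps, Python scripts to look and compute and a tool call to move; the robot and the scene stay as the last step left them, time stands still between calls to the robot, and variables do not carry over. Pictures are saved under pics/ and viewed, and the job is handed in when it is done.

Besides the shell and the picture viewer there is one more tool, called after "Request:" in YAML: its name, and indented under it one key for each argument. apply_moves: Moves the arm, as the interface text tells. Scaled input: -1 to 1 covers 120 mm each way for a shift and 4 degrees each way for a turn. Its arguments: {"type":"object","properties":{"moves":{"type":"string"},"force":{"type":"number"}},"required":["moves"]}

```bash
mkdir -p pics; ls; cat > h.py <<'E'
import numpy as np, cv2
from station import bot, imaging, nets
def save(c,n): cv2.imwrite('pics/'+n+'.png',cv2.cvtColor(c['image'],cv2.COLOR_RGB2BGR))
def proj(c,p):
    q=np.array(c['view'])@np.append(p,1); return np.array([c['fx']*q[0]/q[2]+c['cx'],c['fy']*q[1]/q[2]+c['cy']])
def ray(c,uv):
    V=np.array(c['view']);R=V[:3,:3];o=-R.T@V[:3,3]
    d=R.T@np.array([(uv[0]-c['cx'])/c['fx'],(uv[1]-c['cy'])/c['fy'],1]);return o,d
def atz(c,uv,z):
    o,d=ray(c,uv);return o+d*(z-o[2])/d[2]
E
python3 - <<'E'
from h import *
o=bot.get_obs();print({k:np.round(v,3).tolist() for k,v in o.items()})
for n in ('side','top'):
    c=imaging.read_camera(n);save(c,n+'0')
    V=np.array(c['view']);print(n,c['fx'],(-V[:3,:3].T@V[:3,3]).round(3),V[:3,:3].round(2).tolist())
    for k,z in dict(fixture=0,v_near=.012,v_far=.012,v_mid=.055,stop_long=.012,stop_short=.012,nest=.012,cradle=0,shaft_mid=.039,block_mid=.024,spanner=0,race=0,oil=0).items():
        for d in nets.spot_point(c,k)[:3]:
            print(n,k,round(d['score'],2),np.round(d['location'],1),atz(c,d['location'],z).round(4)[:2])
E
```

```text
pics
{'t': 0.0, 'q': [1.157, 0.478, 0.022, 1.556, -0.012, 1.109, -0.083], 'joint_vel': [-0.002, 0.001, 0.0, -0.001, 0.0, -0.0, 0.001], 'joint_torque': [0.001, -59.645, 1.608, -28.12, 0.012, 0.009, 0.0], 'eef_pos': [0.203, -0.643, 0.23], 'tool_rot': [-0.001, 0.807, -0.591, -0.001], 'contact_force': [0.5, -0.655, 0.136], 'torque': [-0.0, 0.011, 0.043], 'gripper_width': 1.004}
side 453.1313571353578 [ 0.293 -0.742  0.903] [[0.93, -0.37, -0.0], [-0.26, -0.66, -0.71], [0.26, 0.66, -0.71]]
side fixture 0.95 [291.3 216.3] [0.5169 0.0452]
side fixture 0.69 [278.3 183.5] [0.5233 0.1793]
side v_near 0.85 [267.1 205. ] [0.4663 0.0979]
side v_far 0.57 [295.1 189.6] [0.5565 0.1261]
side v_mid 0.69 [280.1 183.9] [0.5133 0.1199]
side stop_long 0.7 [319.2 240.4] [ 0.5528 -0.0685]
side stop_short 0.66 [332.9 226.6] [ 0.6024 -0.0389]
side nest 0.73 [315.1 232.6] [ 0.5524 -0.0408]
side cradle 0.94 [342.2 342.2] [ 0.5008 -0.3345]
side shaft_mid 0.78 [348.7 332.7] [ 0.5126 -0.3379]
side block_mid 0.94 [265.2 120.2] [0.5688 0.456 ]
side block_mid 0.82 [256.9 148.2] [0.5041 0.3271]
side block_mid 0.82 [220
[... 333 characters left out ...]
.79 [330.3 222.3] [0.5141 0.029 ]
top v_near 0.42 [303.9 238.3] [0.4617 0.1119]
top v_far 0.61 [301.  210.8] [0.5487 0.1229]
top v_mid 0.74 [303.4 222.7] [0.5083 0.1121]
top stop_long 0.61 [360.9 211.6] [ 0.5488 -0.0676]
top stop_short 0.52 [349.9 198.7] [ 0.5896 -0.0325]
top nest 0.87 [350.7 212.3] [ 0.5461 -0.0352]
top cradle 0.59 [445.5 226.1] [ 0.5073 -0.3376]
top shaft_mid 0.66 [454.3 225.5] [ 0.5073 -0.3516]
top block_mid 0.84 [233.5 221.5] [0.5108 0.3342]
top block_mid 0.69 [197.8 206.8] [0.5557 0.4499]
top block_mid 0.66 [208.4 254. ] [0.4084 0.4081]
top spanner 0.87 [318.9 148.1] [0.7577 0.0692]
top race 0.66 [387.3 156.1] [ 0.7333 -0.155 ]
top oil 0.98 [219.4 166.3] [0.6927 0.3949]
```

View pics/side0.png

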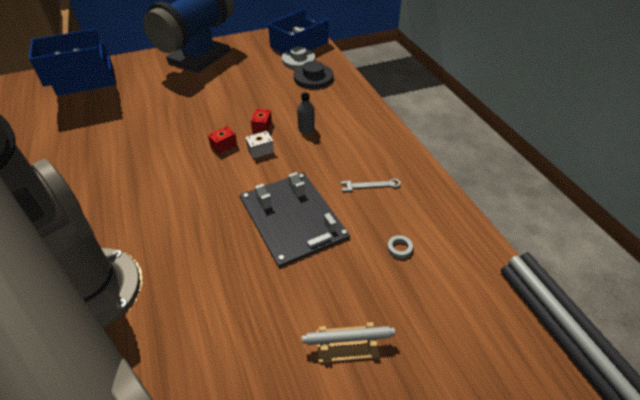

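View pics/top0.png

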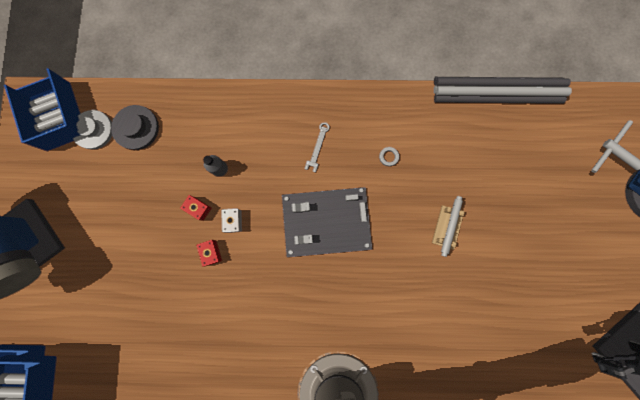

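```bash
cat > fit.py <<'E'
from h import *
from scipy.optimize import minimize
S=4
def box(cx,cy,z0,sx,sy,sz):
    return np.array([[cx+a*sx/2,cy+b*sy/2,z0+d*sz] for a in(-1,1) for b in(-1,1) for d in(0,1)])
def cyl(L,r,z):
    t=np.linspace(0,2*np.pi,16); return np.array([[s*L/2,r*np.cos(a),z+r*np.sin(a)] for s in(-1,1) for a in t])
M=dict(fixture=[box(0,0,0,.2,.27,.012),box(-.05,.075,.012,.024,.051,.043),box(.05,.075,.012,.024,.051,.043),box(.02,-.118,.012,.06,.014,.012),box(.067,-.086,.012,.014,.036,.032)],
 shaft_mid=[cyl(.17,.012,.039),cyl(.19,.008,.039)],
 block_mid=[box(0,0,0,.07,.05,.048)], plate=[box(0,0,0,.2,.27,.012)])
def pose(p,P):
    c,s=np.cos(p[2]),np.sin(p[2]); Q=P.copy(); Q[:,0]=p[0]+c*P[:,0]-s*P[:,1];Q[:,1]=p[1]+s*P[:,0]+c*P[:,1]
    return Q
def hulls(c,p,m):
    out=[]
    for P in m:
        uv=np.array([proj(c,x) for x in pose(p,P)]); out.append(cv2.convexHull(uv.astype(np.float32))[:,0])
    return out
def render(c,p,m,off,shape):
    I=np.zeros(shape,np.uint8)
    for h in hulls(c,p,m):
        cv2.fillConvexPoly(I,np.round(((h+.5-off)*S-.5)*16).astype(np.int32),255,shift=4,lineType=cv2.LINE_8)
    return I>0
def fit(cs,masks,p0,m):
    data=[]
    for c,k in zip(cs,masks):
        ys,xs=np.nonzero(k);o=np.array([xs.min()-8,ys.min()-8]);e=np.array([xs.max()+8,ys.max()+8])
        o=np.maximum(o,0)
        crop=k[o[1]:e[1],o[0]:e[0]].astype(np.float32)
        up=cv2.resize(crop,None,fx=S,fy=S,interpolation=cv2.INTER_CUBIC)>.5
        data.append((c,up,o))
    def cost(v):
        p=[p0[0]+v[0]*.01,p0[1]+v[1]*.01,p0[2]+v[2]*.1];t=0
        for c,up,o in data:
            r=render(c,p,m,o,up.shape); t+=1-(r&up).sum()/(r|up).sum()
        return t
    best=None
    for y in np.linspace(-.3,.3,7):
        r=minimize(cost,[0,0,y*10],method='Nelder-Mead',options=dict(initial_simplex=np.array([[0,0,y*10],[1,0,y*10],[0,1,y*10],[.0,0,y*10+1]])))
        if best is None or r.fun<best.fun:best=r
    v=best.x
    return np.array([p0[0]+v[0]*.01,p0[1]+v[1]*.01,p0[2]+v[2]*.1]),best.fun
def draw(c,p,m,name,sc=8):
    hs=hulls(c,p,m);a=np.vstack(hs);lo=np.maximum(np.floor(a.min(0)-10).astype(int),0);hi=np.ceil(a.max(0)+10).astype(int)
    im=cv2.cvtColor(c['image'],cv2.COLOR_RGB2BGR)[lo[1]:hi[1],lo[0]:hi[0]]
    sc=min(sc,780//im.shape[1],580//im.shape[0]);raw=cv2.resize(im,None,fx=sc,fy=sc,interpolation=cv2.INTER_CUBIC)
    for h in hs: cv2.polylines(raw,[np.round((h+.5-lo)*sc).astype(np.int32)],True,(0,255,0),1)
    cv2.imwrite('pics/'+name+'.png',raw); print(name,lo,sc)
E
python3 - <<'E'
from fit import *
cs=[imaging.read_camera('side'),imaging.read_camera('top')]
for k,p0 in dict(fixture=(.515,.035,.08),shaft_mid=(.51,-.345,-.2),block_mid=(.51,.333,0)).items():
    ms=[]
    for c in cs:
        L=nets.outline_of(c,k)
        tgt=proj(c,(p0[0],p0[1],.02))
        for d in L: print(k,d['score'],np.round(d['rect']))
        L=[d for d in L if d['score']>.3]
        ms.append(min(L,key=lambda d:np.hypot(*(np.array([(d['rect'][0]+d['rect'][2])/2,(d['rect'][1]+d['rect'][3])/2])-tgt)))['region'])
    r=fit(cs,ms,p0,M[k]); print(k,'joint',r[0].round(4),np.degrees(r[0][2]).round(2),round(r[1],3))
    for n,c,m_ in zip(('side','top'),cs,ms):
        q=fit([c],[m_],p0,M[k]);print('  ',n,q[0].round(4),np.degrees(q[0][2]).round(2),round(q[1],3))
        draw(c,r[0],M[k],f'fit_{k}_{n}')
E
```

```text
fixture 0.27 [305. 327. 394. 345.]Traceback (most recent call last):
  File "<stdin>", line 10, in <module>
ValueError: min() iterable argument is empty
```

```bash
cat > run1.py <<'E'
from fit import *
import pickle
for k,p0 in dict(fixture=(.515,.035,.08),shaft_mid=(.51,-.345,-.2),block_mid=(.51,.333,0)).items():
    ms=[];cs=[]
    for cam in ('side','top'):
        for t in range(4):
            c=imaging.read_camera(cam)
            L=[d for d in nets.outline_of(c,k) if d['score']>.3]
            tgt=proj(c,(p0[0],p0[1],.02))
            f=lambda d:np.hypot(*(np.array([(d['rect'][0]+d['rect'][2])/2,(d['rect'][1]+d['rect'][3])/2])-tgt))
            L=[d for d in L if f(d)<15]
            if L: break
        if not L: print('miss',k,cam);continue
        cs.append(c);ms.append(min(L,key=f)['region'])
    r=fit(cs,ms,p0,M[k]); print(k,'joint',r[0].round(4),np.degrees(r[0][2]).round(2),round(r[1],3))
    for c,m_ in zip(cs,ms):
        n='side' if c['fx']>400 else 'top'
        q=fit([c],[m_],p0,M[k]);print('  ',n,q[0].round(4),np.degrees(q[0][2]).round(2),round(q[1],3))
        draw(c,r[0],M[k],f'fit_{k}_{n}')
E
python3 run1.py
```

```text
fixture joint [0.5171 0.0421 0.1035] 5.93 0.045
   side [0.5183 0.0432 0.1063] 6.09 0.019
fit_fixture_side [228 161] 4
   top [0.5158 0.042  0.104 ] 5.96 0.016
fit_fixture_top [271 176] 6
shaft_mid joint [ 0.5068 -0.3429 -0.2842] -16.28 0.18
   side [ 0.5087 -0.3434 -0.2845] -16.3 0.062
fit_shaft_mid_side [290 316] 6
   top [ 0.5052 -0.343  -0.2828] -16.2 0.1
fit_shaft_mid_top [430 185] 7
block_mid joint [0.5147 0.3401 0.0388] 2.22 0.152
   side [0.5172 0.3423 0.0728] 4.17 0.072
fit_block_mid_side [234 121] 8
   top [0.5134 0.3399 0.0548] 3.14 0.036
fit_block_mid_top [211 198] 8
```

View pics/fit_fixture_top.png

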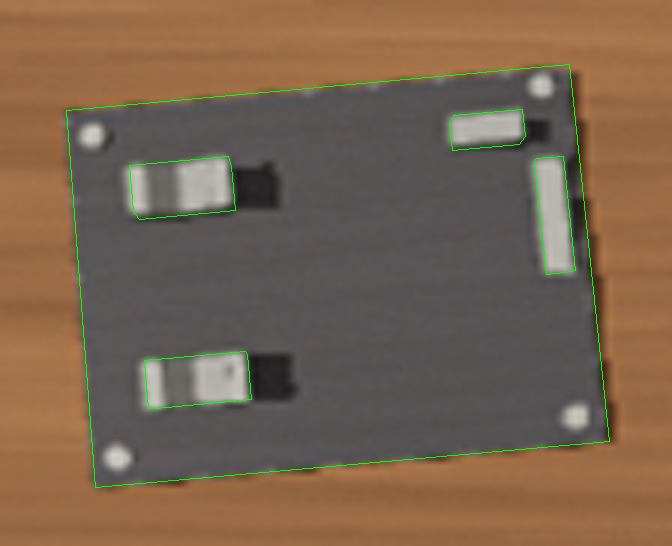

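View pics/fit_block_mid_top.png

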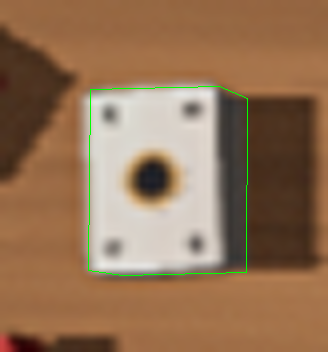

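View pics/fit_shaft_mid_side.png

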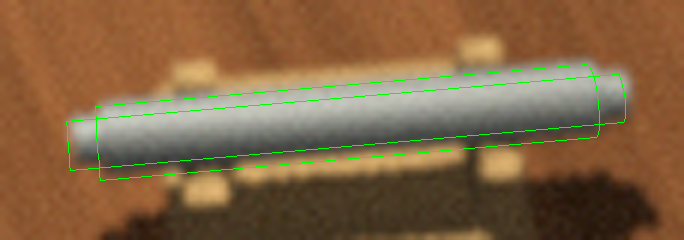

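View pics/fit_fixture_side.png

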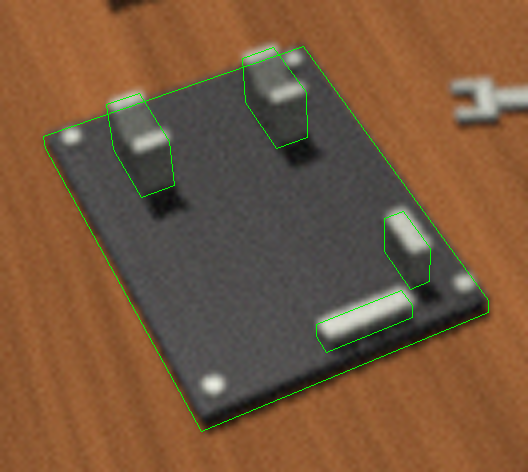

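View pics/fit_block_mid_side.png

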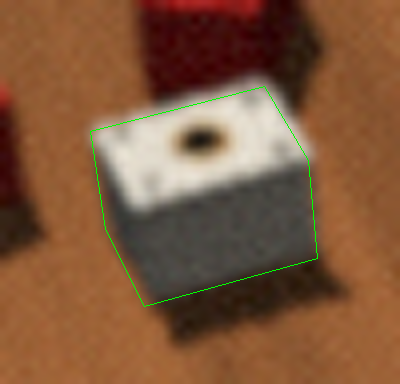

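```bash
cat > plan.py <<'E'
from h import *
import sys
from scipy.spatial.transform import Rotation as R
def cur():
    o=bot.get_obs();q=o['tool_rot'];return o,R.from_quat([q[1],q[2],q[3],q[0]])
def tgtR(deg):
    a=np.radians(deg);x=np.array([np.cos(a),np.sin(a),0]);z=np.array([0,0,-1.]);return R.from_matrix(np.array([x,np.cross(z,x),z]).T)
def plan(x,y,z,deg):
    o,r=cur();t=tgtR(deg);rv=(r.inv()*t).as_rotvec()
    d=np.array([x,y,z])-o['eef_pos']
    print('t',round(o['t'],2),'pos',np.round(o['eef_pos'],4),'F',np.round(o['contact_force'],1),'w',round(float(o['gripper_width']),3))
    print('rot units',np.round(np.degrees(rv)/4,2),'shift after rot',np.round(t.inv().apply(d)/.12,3),'shift if now',np.round(r.inv().apply(d)/.12,3))
if __name__=='__main__': plan(*map(float,sys.argv[1:5]))
E
python3 plan.py .507 -.343 .14 -106.3
```

```text
t 2.15 pos [ 0.2032 -0.6437  0.2313] F [0.8 0.8 0.3] w 0.998
rot units [ 0.   -0.    8.45] shift after rot [-3.116 -1.726  0.761] shift if now [-1.628 -3.168  0.761]
```

Request:
apply_moves:
  moves: "-1 0 0 0 0 0 1;-1 0 0 0 0 0 1;-1 0 0 0 0 0 1;-1 0 0 0 0 0 1;-1 0 0 0 0 0 1;-1 0 0 0 0 0 1;-1 0 0 0 0 0 1;-1 0 0 0 0 0 1;-1 0 0 0 0 0 0.45;-1 -0.15 -0.08 0 0 0 0;-1 -0.25 -0.14 0 0 0 0;-1 -0.25 -0.14 0 0 0 0"
  force: 60

```text
t: 3.15
eef_pos: [0.266, -0.5809, 0.2313]
tool_rot: [-0.0, -0.599, 0.801, -0.0]
contact_force: [1.0, 0.8, 0.1]
gripper_width: 1.001
```

Request:
apply_moves:
  moves: "-1 -0.25 -0.14 0.05 0 0 0;-1 -0.25 -0.14 0.05 0 0 0;-1 -0.25 -0.14 0.05 0 0 0;-1 -0.25 -0.14 0.05 0 0 0;-1 -0.25 -0.14 0.05 0 0 0;-1 -0.25 -0.14 0.05 0 0 0;-1 -0.25 -0.14 0.05 0 0 0;-1 -0.25 -0.14 0.05 0 0 0;-1 -0.25 -0.13 0.1 0 0 0;-1 -0.15 -0.07 0.15 0 0 0;-1 -0.06 0 0.1 0 0 0;-1 0 0 0 0 0 0"

```text
t: 4.15
eef_pos: [0.5017, -0.338, 0.1386]
tool_rot: [-0.0, -0.602, 0.799, 0.002]
contact_force: [-0.2, -0.5, -0.6]
gripper_width: 0.997
```

```bash
python3 plan.py .507 -.343 .14 -106.3; python3 -c "
from fit import *
for n in('side','top'):
    c=imaging.read_camera(n);draw(c,(.5068,-.3429,-.2842),[cyl(.19,.06,.06)],'s1_'+n)
    p=bot.get_obs()['eef_pos'];print(n,proj(c,p))"
```

```text
t 4.15 pos [ 0.5017 -0.338   0.1386] F [-0.2 -0.5 -0.6] w 0.997
rot units [0.06 0.04 0.08] shift after rot [ 0.028 -0.054 -0.011] shift if now [ 0.028 -0.054 -0.012]
s1_side [288 286] 6
side [345.97095899 309.7936535 ]
s1_top [415 179] 6
top [464.06529429 225.76541781]
```

View pics/s1_side.png

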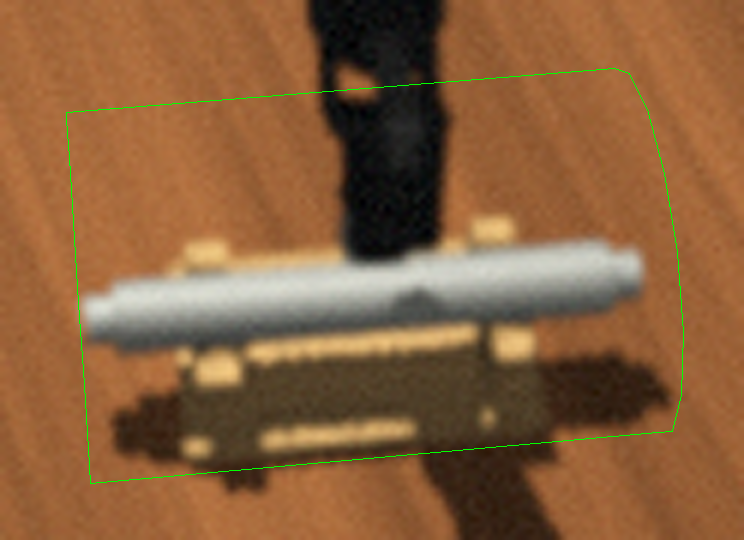

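View pics/s1_top.png

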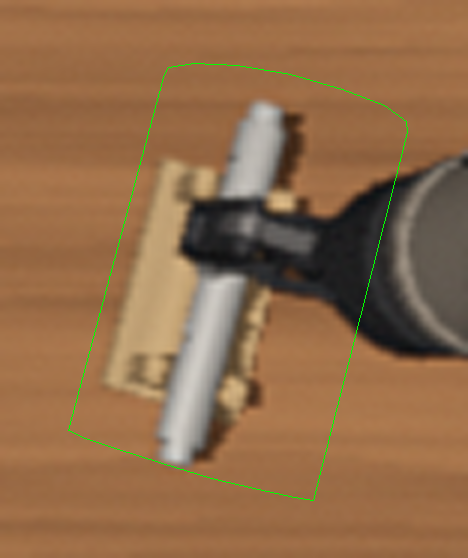

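```bash
python3 plan.py .507 -.343 .09 -106.3
```

```text
t 4.25 pos [ 0.5009 -0.3424  0.1413] F [-0.1 -0.8  0.6] w 1.0
rot units [ 0.01 -0.01  0.01] shift after rot [-0.009 -0.05   0.428] shift if now [-0.009 -0.051  0.427]
```

Request:
apply_moves:
  moves: "-1 -0.01 -0.05 0.2 0 0 0;-1 0 0 0.2 0 0 0;-1 0 0 0.2 0 0 0;-1 0 0 0.2 0 0 0;-1 0 0 0.15 0 0 0;-1 0 0 0.05 0 0 0;-1 0 0 0 0 0 0;-1 0 0 0 0 0 0;-1 0 0 0 0 0 0"

```text
t: 5.0
eef_pos: [0.5083, -0.3438, 0.0231]
tool_rot: [0.0, -0.599, 0.8, -0.001]
contact_force: [0.3, -0.0, 0.4]
gripper_width: 1.003
```

```bash
python3 plan.py .507 -.343 .019 -106.3; python3 -c "
from fit import *
for n in('side','top'):
    c=imaging.read_camera(n);draw(c,(.5068,-.3429,-.2842),[cyl(.19,.06,.06)],'s2_'+n)"
```

```text
t 5.0 pos [ 0.5083 -0.3438  0.0231] F [ 0.3 -0.   0.4] w 1.003
rot units [-0.04 -0.01 -0.01] shift after rot [-0.004  0.013  0.034] shift if now [-0.004  0.013  0.034]
s2_side [288 286] 6
s2_top [415 179] 6
```

View pics/s2_side.png

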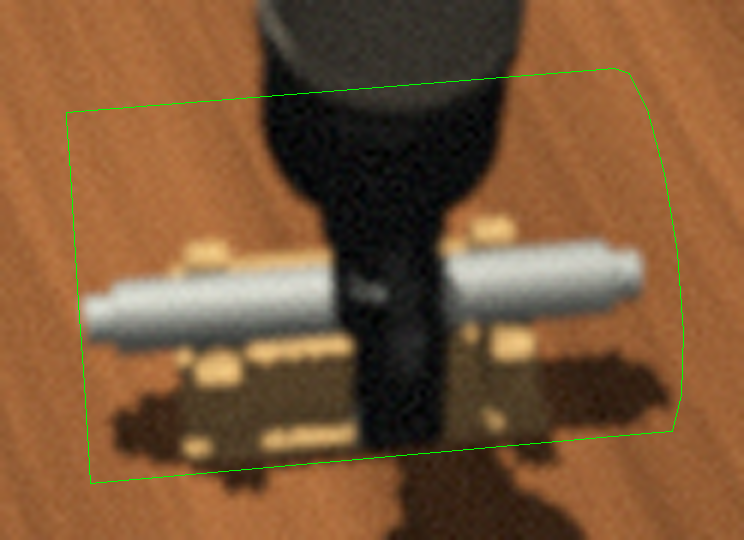

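View pics/s2_top.png

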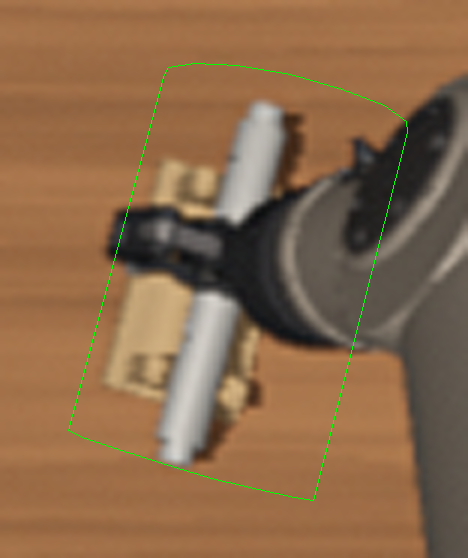

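Request:
apply_moves:
  moves: "-0.3 0 0 0.025 0 0 0;0 0 0 0 0 0 0;0.2 0 0 0 0 0 0;0.3 0 0 0 0 0 0;0.4 0 0 0 0 0 0;1 0 0 0 0 0 0;1 0 0 0 0 0 0;1 0 0 0 0 0 0;1 0 0 0 0 0 0;1 0 0 0 0 0 0"
  force: 70

```text
t: 5.93
eef_pos: [0.5075, -0.3427, 0.0185]
tool_rot: [-0.0, -0.6, 0.8, -0.0]
contact_force: [-2.5, -1.2, 4.1]
gripper_width: 0.26
```

Request:
apply_moves:
  moves: "1 0 0 -0.05 0 0 0;1 0 0 -0.1 0 0 0;1 0 0 -0.2 0 0 0;1 0 0 -0.2 0 0 0;1 0 0 -0.2 0 0 0;1 0 0 -0.2 0 0 0;1 0 0 -0.2 0 0 0;1 0 0 -0.1 0 0 0;1 0 0 -0.05 0 0 0;1 0 0 0 0 0 0;1 0 0 0 0 0 0"

```text
t: 6.85
eef_pos: [0.5068, -0.342, 0.1732]
tool_rot: [-0.0, -0.6, 0.8, 0.001]
contact_force: [-0.5, -0.1, -5.4]
gripper_width: 0.259
```

```bash
python3 -c "
from fit import *
o=bot.get_obs();p=o['eef_pos'];print({k:np.round(v,3).tolist() for k,v in o.items()})
for n in('side','top'):
    c=imaging.read_camera(n);draw(c,(p[0],p[1],-.2842),[cyl(.17,.012,p[2]+.021),cyl(.19,.008,p[2]+.021)],'s3_'+n)"
```

```text
{'t': 6.85, 'q': [0.473, 0.432, 0.024, 1.77, -0.013, 0.941, -1.352], 'joint_vel': [0.002, 0.017, 0.0, 0.014, -0.0, -0.001, -0.003], 'joint_torque': [0.033, -59.022, 1.652, -28.318, 0.017, -0.008, -0.0], 'eef_pos': [0.507, -0.342, 0.173], 'tool_rot': [-0.0, -0.6, 0.8, 0.001], 'contact_force': [-0.455, -0.132, -5.418], 'torque': [0.047, 0.026, 0.033], 'gripper_width': 0.259}
s3_side [287 273] 6
s3_top [448 177] 6
```

View pics/s3_side.png

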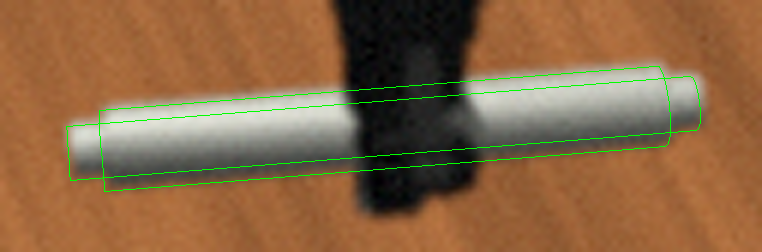

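View pics/s3_top.png

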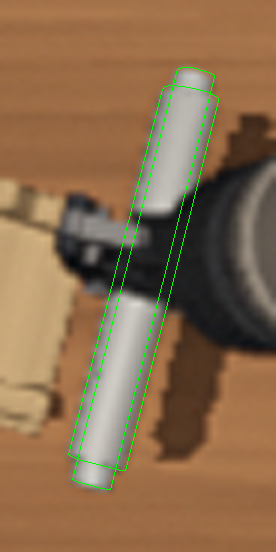

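Request:
apply_moves:
  moves: "1 0 0 0 0 0 -0.5;1 0 0 0 0 0 -1;1 0 0 0 0 0 -1;1 0 0 0 0 0 -1;1 0 0 0 0 0 -1;1 0 0 0 0 0 -0.7;1 0 0 0 0 0 -0.35;1 -0.1 -0.01 0 0 0 0;1 -0.2 -0.02 0 0 0 0;1 -0.3 -0.033 0 0 0 0;1 -0.3 -0.033 0 0 0 0;1 -0.3 -0.033 0 0 0 0"

```text
t: 7.95
eef_pos: [0.5073, -0.1954, 0.1737]
tool_rot: [0.0, 0.742, -0.67, -0.001]
contact_force: [0.4, 0.9, -5.6]
gripper_width: 0.26
```

Request:
apply_moves:
  moves: "1 -0.3 -0.033 0 0 0 0;1 -0.3 -0.033 0 0 0 0;1 -0.3 -0.033 0 0 0 0;1 -0.3 -0.033 0 0 0 0;1 -0.3 -0.033 0 0 0 0;1 -0.3 -0.033 0 0 0 0;1 -0.3 -0.033 0 0 0 0;1 -0.25 -0.03 0 0 0 0;1 -0.15 -0.015 0 0 0 0;1 -0.08 0 0 0 0 0;1 -0.02 0 0 0 0 0;1 0 0 0 0 0 0"

```text
t: 8.95
eef_pos: [0.5082, 0.1159, 0.1739]
tool_rot: [0.001, 0.743, -0.67, -0.0]
contact_force: [0.1, 0.4, -5.4]
gripper_width: 0.261
```

```bash
python3 plan.py .5093 .1167 .08 -84.05; python3 -c "
from fit import *
p=bot.get_obs()['eef_pos']
for n in('side','top'):
    c=imaging.read_camera(n);draw(c,(.5171,.0421,.1038),M['fixture']+[],'s4_'+n)"; python3 plan.py .5093 .1167 .08 -84.05
```

```text
t 8.95 pos [0.5082 0.1159 0.1739] F [ 0.1  0.4 -5.4] w 0.261
rot units [ 0.01 -0.01 -0.  ] shift after rot [-0.006 -0.01   0.783] shift if now [-0.006 -0.011  0.783]
s4_side [228 161] 4
s4_top [271 176] 6
t 9.05 pos [0.5086 0.114  0.174 ] F [ 0.5 -0.7 -5.6] w 0.26
rot units [ 0.01 -0.02 -0.05] shift after rot [-0.021 -0.008  0.784] shift if now [-0.022 -0.008  0.783]
```

View pics/s4_side.png

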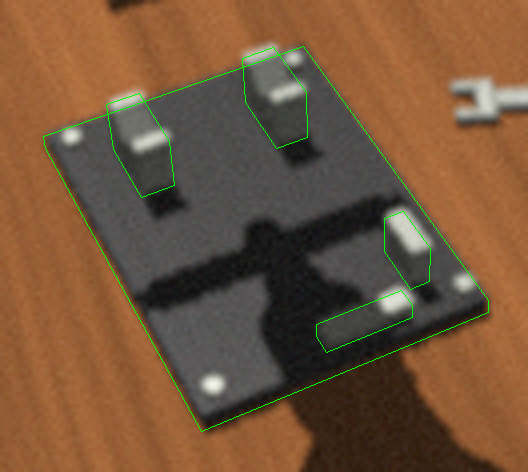

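View pics/s4_top.png

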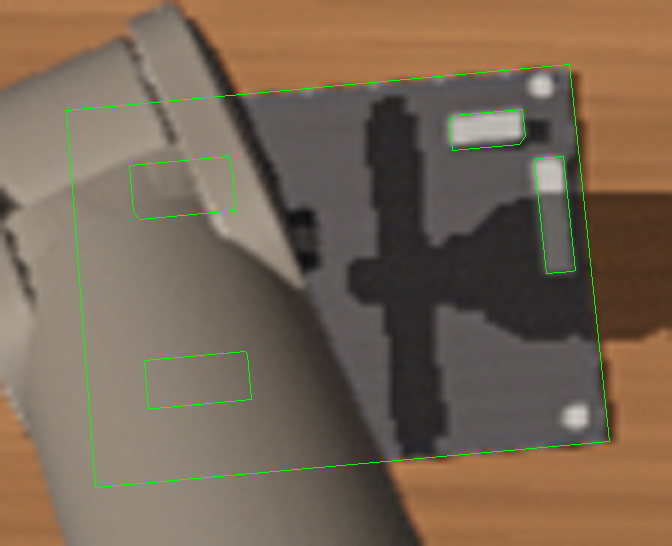

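Request:
apply_moves:
  moves: "1 -0.015 -0.008 0.1 0 0 0;1 0 0 0.15 0 0 0;1 0 0 0.15 0 0 0;1 0 0 0.15 0 0 0;1 0 0 0.15 0 0 0;1 0 0 0.12 0 0 0;1 0 0 0.08 0 0 0;1 0 0 0.04 0 0 0;1 0 0 0.02 0 0 0;1 0 0 0 0 0 0;1 0 0 0 0 0 0"

```text
t: 9.97
eef_pos: [0.5102, 0.118, 0.0597]
tool_rot: [-0.001, 0.743, -0.67, 0.0]
contact_force: [0.3, 0.3, -5.5]
gripper_width: 0.257
```

```bash
python3 -c "
from fit import *
p=bot.get_obs()['eef_pos']
for n in('side',):
    c=imaging.read_camera(n);draw(c,(.5093,.1167,.1038),[box(0,0,0.012,.2,.1,.1)],'s5_'+n)"; python3 plan.py .5093 .1167 .0345 -84.05
```

```text
s5_side [224 137] 6
t 10.02 pos [0.5102 0.1181 0.0598] F [-0.2 -0.4 -4.4] w 0.262
rot units [-0.02  0.   -0.01] shift after rot [0.011 0.009 0.211] shift if now [0.011 0.009 0.211]
```

View pics/s5_side.png

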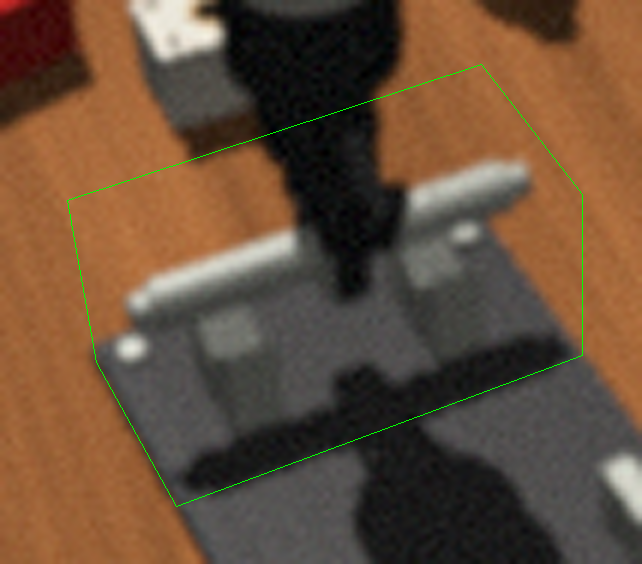

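Request:
apply_moves:
  moves: "1 0.005 0.005 0.04 0 0 0;1 0 0 0.04 0 0 0;1 0 0 0.04 0 0 0;1 0 0 0.03 0 0 0;1 0 0 0.02 0 0 0;1 0 0 0 0 0 0;1 0 0 0 0 0 0"

```text
t: 10.6
eef_pos: [0.5089, 0.1174, 0.0385]
tool_rot: [0.0, 0.743, -0.67, -0.0]
contact_force: [0.2, 0.2, -4.9]
gripper_width: 0.259
```

Request:
apply_moves:
  moves: "1 0 0 0.015 0 0 0;1 0 0 0.01 0 0 0;1 0 0 0.005 0 0 0;1 0 0 0 0 0 0"

```text
t: 10.93
eef_pos: [0.5089, 0.1173, 0.035]
tool_rot: [0.0, 0.743, -0.67, -0.0]
contact_force: [0.5, 0.2, -5.2]
gripper_width: 0.257
```

Request:
apply_moves:
  moves: "1 0 0 0.01 0 0 0;1 0 0 0.005 0 0 0;1 0 0 0 0 0 0"

```text
t: 11.18
eef_pos: [0.5092, 0.1175, 0.0345]
tool_rot: [-0.0, 0.743, -0.67, 0.0]
contact_force: [-4.4, -1.6, 8.0]
gripper_width: 0.26
```

Request:
apply_moves:
  moves: "1 0 0 0.006 0 0 0;1 0 0 0 0 0 0"

```text
t: 11.35
eef_pos: [0.5092, 0.1176, 0.0344]
tool_rot: [-0.0, 0.743, -0.67, 0.0]
contact_force: [-6.7, -1.5, 17.3]
gripper_width: 0.257
```

```bash
python3 -c "
from fit import *
o=bot.get_obs();print(o['contact_force'],o['torque'],o['eef_pos'])
for n in('side',):
    c=imaging.read_camera(n);draw(c,(.5093,.1167,.1038),[cyl(.17,.012,.055),cyl(.19,.008,.055)],'s6_'+n)"
```

```text
[-6.66452158 -1.50428017 17.29931241] [-0.30335689  1.43331529  0.069513  ] [0.50919561 0.11755231 0.03440345]
s6_side [234 160] 8
```

View pics/s6_side.png

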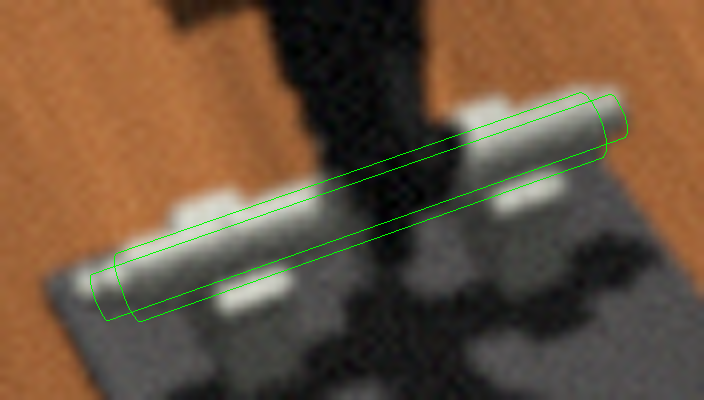

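Request:
apply_moves:
  moves: "1 0 0 -0.005 0 0 0;0.3 0 0 0 0 0 0;0.1 0 0 0 0 0 0;-0.2 0 0 0 0 0 0;-0.4 0 0 0 0 0 0;-0.4 0 0 0 0 0 0;-0.4 0 0 -0.05 0 0 0;-0.4 0 0 -0.1 0 0 0;-0.4 0 0 -0.2 0 0 0;-0.6 0 0 -0.3 0 0 0;-1 0 0 -0.3 0 0 0;-1 0 0 -0.1 0 0 0"

```text
t: 12.4
eef_pos: [0.5115, 0.1183, 0.1652]
tool_rot: [-0.003, 0.743, -0.67, 0.002]
contact_force: [0.8, -0.5, -0.2]
gripper_width: 0.996
```

```bash
python3 -c "
from fit import *
for n in('side',):
    c=imaging.read_camera(n);draw(c,(.5093,.1167,.1038),[cyl(.17,.012,.055),cyl(.19,.008,.055)],'s7_'+n)"; python3 plan.py .5146 .3401 .16 -86.8
```

```text
s7_side [234 160] 8
t 12.45 pos [0.5121 0.1184 0.1658] F [0.  0.7 1.3] w 0.999
rot units [-0.14  0.03  0.68] shift after rot [-1.843 -0.124  0.048] shift if now [-1.835 -0.21   0.053]
```

View pics/s7_side.png

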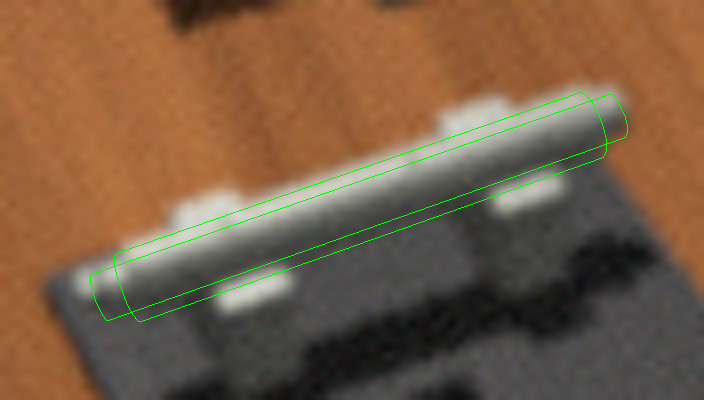

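Request:
apply_moves:
  moves: "-1 0 0 -0.05 -0.07 0.015 0.34;-1 0 0 0 -0.07 0.015 0.34;-1 -0.15 -0.01 0 0 0 0;-1 -0.25 -0.015 0 0 0 0;-1 -0.3 -0.02 0 0 0 0;-1 -0.3 -0.02 0 0 0 0;-1 -0.3 -0.02 0 0 0 0;-1 -0.25 -0.015 0 0 0 0;-1 -0.17 -0.015 0 0 0 0;-1 -0.08 -0.01 0.05 0 0 0;-1 -0.04 0 0 0 0 0;-1 0 0 0 0 0 0"

```text
t: 13.45
eef_pos: [0.5108, 0.3381, 0.1569]
tool_rot: [0.006, 0.727, -0.687, -0.003]
contact_force: [-0.3, -0.6, 0.8]
gripper_width: 1.0
```

```bash
python3 plan.py .5146 .3401 .07 -86.8;python3 -c "
from fit import *
for n in('side',):
    c=imaging.read_camera(n);draw(c,(.5146,.3401,.055),[box(0,0,0,.07,.05,.048)],'s8_'+n)"; python3 plan.py .5146 .3401 .07 -86.8
```

```text
t 13.45 pos [0.5108 0.3381 0.1569] F [-0.3 -0.6  0.8] w 1.0
rot units [ 0.18 -0.06  0.  ] shift after rot [-0.015 -0.033  0.725] shift if now [-0.018 -0.042  0.724]
s8_side [234 121] 8
t 13.5 pos [0.5114 0.337  0.1574] F [-0.3 -0.1  0.4] w 0.998
rot units [ 0.16 -0.06 -0.02] shift after rot [-0.024 -0.028  0.728] shift if now [-0.027 -0.036  0.728]
```

View pics/s8_side.png

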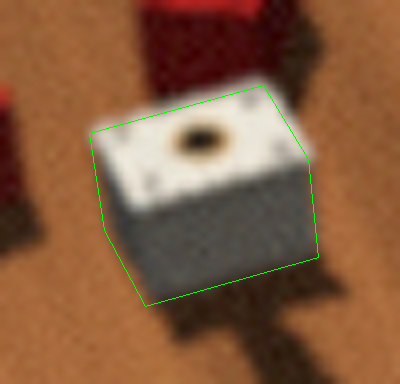

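Request:
apply_moves:
  moves: "-1 -0.02 -0.03 0.1 0.14 -0.03 0;-1 0 0 0.2 0 0 0;-1 0 0 0.2 0 0 0;-1 0 0 0.2 0 0 0;-1 0 0 0.06 0 0 0;-1 0 0 0 0 0 0;-1 0 0 0 0 0 0;-1 0 0 0 0 0 0"

```text
t: 14.17
eef_pos: [0.5161, 0.3412, 0.0689]
tool_rot: [-0.001, 0.726, -0.687, 0.0]
contact_force: [0.5, 0.6, -0.3]
gripper_width: 1.003
```

```bash
python3 -c "
from fit import *
for n in('side','top'):
    c=imaging.read_camera(n);draw(c,(.5146,.3401,.055),[box(0,0,0,.12,.11,.1)],'s9_'+n)"; python3 plan.py .5146 .3401 .013 -86.8
```

```text
s9_side [221 100] 7
s9_top [196 187] 8
t 14.27 pos [0.516  0.3416 0.069 ] F [ 0.5  0.5 -0.2] w 0.999
rot units [-0.03  0.02 -0.01] shift after rot [0.012 0.012 0.466] shift if now [0.012 0.013 0.466]
```

View pics/s9_side.png

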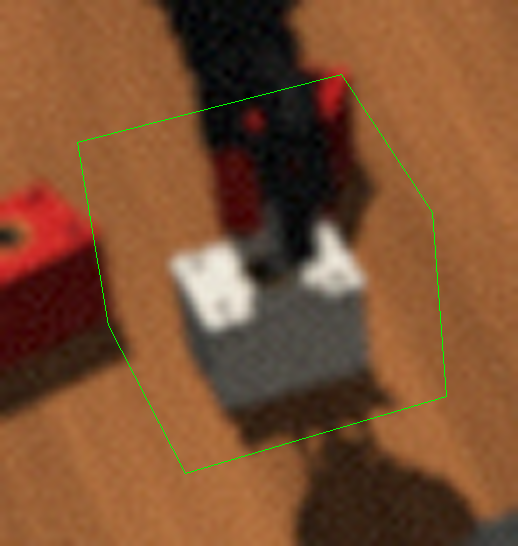

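View pics/s9_top.png

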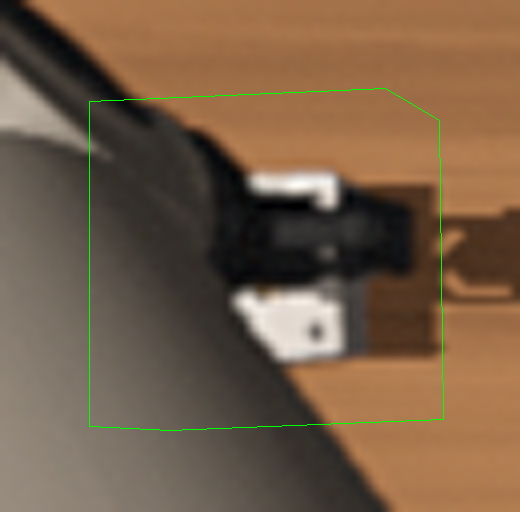

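Request:
apply_moves:
  moves: "-1 0.01 0.012 0.1 0 0 0;-1 0 0 0.15 0 0 0;-1 0 0 0.12 0 0 0;-1 0 0 0.07 0 0 0;-1 0 0 0.025 0 0 0;-1 0 0 0 0 0 0;-0.5 0 0 0 0 0 0;-0.3 0 0 0 0 0 0;-0.2 0 0 0 0 0 0;-0.1 0 0 0 0 0 0;0 0 0 0 0 0 0;0 0 0 0 0 0 0"
  force: 40

```text
t: 15.27
eef_pos: [0.5142, 0.3402, 0.0124]
tool_rot: [-0.001, 0.727, -0.687, 0.0]
contact_force: [-0.7, -1.1, 5.8]
gripper_width: 0.576
```

Request:
apply_moves:
  moves: "1 0 0 0 0 0 0;1 0 0 0 0 0 0;1 0 0 0 0 0 0;1 0 0 0 0 0 0;1 0 0 0 0 0 0;1 0 0 0 0 0 0"
  force: 90

```text
t: 15.77
eef_pos: [0.5143, 0.3403, 0.0126]
tool_rot: [-0.001, 0.727, -0.687, 0.0]
contact_force: [-0.9, -0.9, 7.8]
gripper_width: 0.573
```

Request:
apply_moves:
  moves: "1 0 0 -0.05 0 0 0;1 0 0 -0.1 0 0 0;1 0 0 -0.2 0 0 0;1 0 0 -0.25 0 0 0;1 0 0 -0.25 0 0 0;1 0 0 -0.25 0 0 0;1 0 0 -0.2 0 0 -0.34;1 0 0 -0.1 0 0 -0.35;1 0 0 0 0 0 0;1 0 0 0 0 0 0"

```text
t: 16.6
eef_pos: [0.5134, 0.3396, 0.1799]
tool_rot: [-0.0, 0.743, -0.67, 0.0]
contact_force: [-0.2, 0.3, -5.0]
gripper_width: 0.577
```

```bash
python3 -c "
from fit import *
p=bot.get_obs()['eef_pos'];print(p)
for n in('side','top'):
    c=imaging.read_camera(n);draw(c,(p[0],p[1],.1038),[box(0,0,p[2]-.0126,.07,.05,.048)],'s10_'+n)"; python3 plan.py .5377 -.0294 .18 -84.05
```

```text
[0.51337692 0.33962257 0.17988245]
s10_side [226  73] 8
s10_top [193 191] 8
t 16.7 pos [0.5126 0.3389 0.178 ] F [-0.3 -0.7 -4. ] w 0.572
rot units [ 0.03 -0.03 -0.01] shift after rot [ 3.074  0.11  -0.017] shift if now [ 3.074  0.109 -0.011]
```

View pics/s10_side.png

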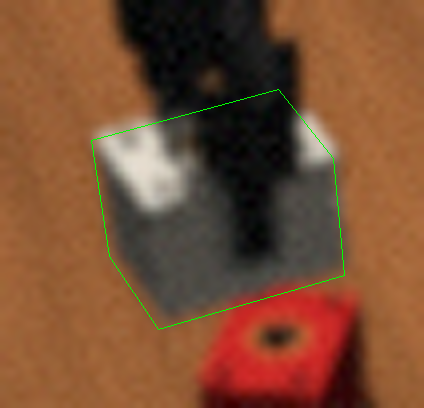

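Request:
apply_moves:
  moves: "1 0.1 0 0 0 0 0;1 0.2 0.01 0 0 0 0;1 0.3 0.01 0 0 0 0;1 0.3 0.01 0 0 0 0;1 0.3 0.01 0 0 0 0;1 0.3 0.01 0 0 0 0;1 0.3 0.01 0 0 0 0;1 0.3 0.01 0 0 0 0;1 0.3 0.01 0 0 0 0;1 0.3 0.01 0 0 0 0;1 0.2 0.01 0 0 0 0;1 0.1 0.01 0 0 0 0"

```text
t: 17.7
eef_pos: [0.5365, -0.0255, 0.1784]
tool_rot: [0.002, 0.741, -0.672, -0.0]
contact_force: [-0.9, -0.6, -4.4]
gripper_width: 0.571
```

Request:
apply_moves:
  moves: "1 0.05 0 0.1 0 0 0;1 0.02 0 0.2 0 0 0;1 0 0 0.25 0 0 0;1 0 0 0.2 0 0 0;1 0 0 0.1 0 0 0;1 0 0 0 0 0 0;1 0 0 0 0 0 0;1 0 0 0 0 0 0"

```text
t: 18.37
eef_pos: [0.5397, -0.0273, 0.0786]
tool_rot: [-0.001, 0.743, -0.669, 0.001]
contact_force: [-0.4, -0.2, -3.3]
gripper_width: 0.574
```

```bash
python3 -c "
from fit import *
p=bot.get_obs()['eef_pos'];print(p)
for n in('side','top'):
    c=imaging.read_camera(n);draw(c,(.5171,.0425,.1038),[box(.02,-.08,.012,.14,.12,.09)],'s11_'+n)"; python3 plan.py .5377 -.0294 .03 -84.05
```

```text
[ 0.53971546 -0.02730858  0.07856039]
s11_side [264 173] 6
s11_top [319 174] 7
t 18.47 pos [ 0.54   -0.0276  0.079 ] F [ 0.3  0.1 -3.2] w 0.578
rot units [-0.04 -0.01  0.01] shift after rot [0.013 0.02  0.409] shift if now [0.013 0.022 0.409]
```

View pics/s11_side.png

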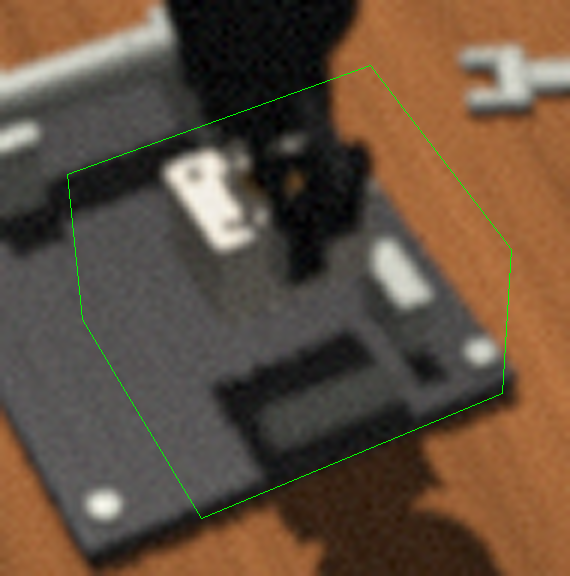

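View pics/s11_top.png

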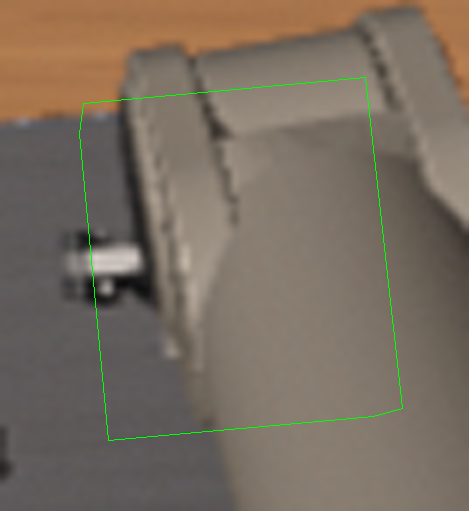

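Request:
apply_moves:
  moves: "1 0.01 0.02 0.1 0 0 0;1 0 0 0.1 0 0 0;1 0 0 0.09 0 0 0;1 0 0 0.06 0 0 0;1 0 0 0.02 0 0 0;1 0 0 0.01 0 0 0;1 0 0 0 0 0 0;1 0 0 0 0 0 0"

```text
t: 19.13
eef_pos: [0.5368, -0.0293, 0.0322]
tool_rot: [-0.0, 0.743, -0.669, 0.0]
contact_force: [0.2, 0.1, -3.8]
gripper_width: 0.573
```

Request:
apply_moves:
  moves: "1 0 0 0.02 0 0 0;1 0 0 0.01 0 0 0;1 0 0 0 0 0 0;1 0 0 0 0 0 0"

```text
t: 19.47
eef_pos: [0.5365, -0.0294, 0.0284]
tool_rot: [0.0, 0.743, -0.669, 0.0]
contact_force: [0.3, -0.6, -4.0]
gripper_width: 0.569
```

Request:
apply_moves:
  moves: "1 0 0 0.01 0 0 0;1 0 0 0.01 0 0 0;1 0 0 0.005 0 0 0;1 0 0 0 0 0 0"

```text
t: 19.8
eef_pos: [0.5363, -0.0294, 0.0252]
tool_rot: [0.0, 0.743, -0.669, 0.0]
contact_force: [-0.1, 0.8, -4.7]
gripper_width: 0.576
```

Request:
apply_moves:
  moves: "1 0 0 0.005 0 0 0;1 0 0 0.005 0 0 0;1 0 0 0 0 0 0"

```text
t: 20.05
eef_pos: [0.5365, -0.0294, 0.0246]
tool_rot: [0.0, 0.743, -0.669, 0.0]
contact_force: [-3.3, 0.3, 3.5]
gripper_width: 0.578
```

Request:
apply_moves:
  moves: "1 0 -0.03 0 0 0 0;1 0 -0.03 0 0 0 0;1 0.03 -0.02 0 0 0 0;1 0.03 0 0 0 0 0;1 0.02 0 0 0 0 0;1 0 0 0 0 0 0;1 0 0 0 0 0 0"

```text
t: 20.63
eef_pos: [0.5481, -0.0382, 0.0246]
tool_rot: [-0.001, 0.743, -0.67, 0.001]
contact_force: [0.4, 1.5, 2.3]
gripper_width: 0.571
```

Request:
apply_moves:
  moves: "1 0 -0.01 0 0 0 0;1 0 -0.01 0 0 0 0;1 0 0 0 0 0 0;1 0 0 0 0 0 0"

```text
t: 20.97
eef_pos: [0.5481, -0.0382, 0.0246]
tool_rot: [0.001, 0.743, -0.67, -0.001]
contact_force: [-6.4, 0.1, 11.3]
gripper_width: 0.576
```

Request:
apply_moves:
  moves: "1 0 -0.01 0 0 0 0;1 0 0 0 0 0 0;1 0 0 0 0 0 0"

```text
t: 21.22
eef_pos: [0.548, -0.0382, 0.0246]
tool_rot: [0.002, 0.743, -0.67, -0.001]
contact_force: [-9.5, 0.4, 16.5]
gripper_width: 0.577
```

```bash
python3 -c "
from fit import *
o=bot.get_obs();print(o['torque'],o['contact_force'])
for n in('side',):
    c=imaging.read_camera(n);draw(c,(.5171,.0425,.1038),[box(.02,-.08,.012,.14,.12,.05)],'s12_'+n)"; python3 plan.py .5509 -.04 .0246 -84.05
```

```text
[0.34368681 1.66135851 0.07857445] [-9.51110364  0.38249159 16.52934122]
s12_side [265 184] 6
t 21.27 pos [ 0.5481 -0.0382  0.0246] F [-8.8  1.1 15.5] w 0.573
rot units [ 0.07 -0.01 -0.  ] shift after rot [ 0.017 -0.022  0.   ] shift if now [ 0.017 -0.022  0.   ]
```

View pics/s12_side.png

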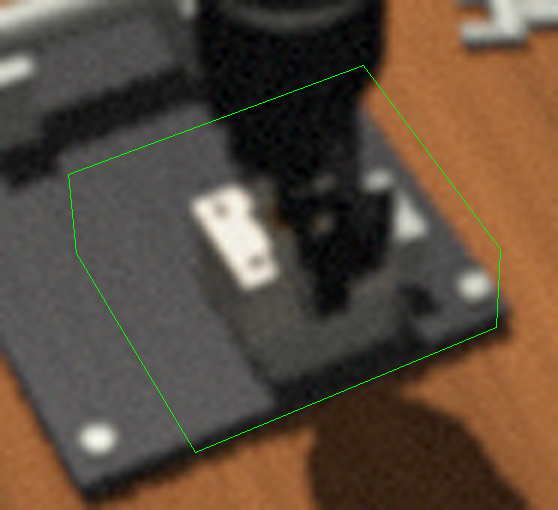

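Request:
apply_moves:
  moves: "1 0 0 -0.006 0 0 0;1 0 0 0 0 0 0;1 0 0 0 0 0 0"

```text
t: 21.52
eef_pos: [0.5495, -0.0382, 0.0247]
tool_rot: [0.001, 0.743, -0.67, -0.0]
contact_force: [-3.7, -1.3, 4.0]
gripper_width: 0.573
```

Request:
apply_moves:
  moves: "1 0 -0.005 -0.002 0 0 0;1 0 -0.005 -0.001 0 0 0;1 0 0 0 0 0 0;1 0 0 0 0 0 0"

```text
t: 21.85
eef_pos: [0.5497, -0.0382, 0.0247]
tool_rot: [0.002, 0.743, -0.67, -0.001]
contact_force: [-6.6, -0.6, 5.0]
gripper_width: 0.573
```

Request:
apply_moves:
  moves: "1 0 -0.008 -0.003 0 0 0;1 0 -0.008 -0.002 0 0 0;1 0 0 0 0 0 0;1 0 0 0 0 0 0"

```text
t: 22.18
eef_pos: [0.5497, -0.0381, 0.0248]
tool_rot: [0.003, 0.742, -0.67, -0.002]
contact_force: [-10.7, -1.5, 6.0]
gripper_width: 0.574
```

Request:
apply_moves:
  moves: "1 0.008 0 0 0.05 0 0;1 0.008 0 0 0.05 0 0;1 0.005 0 0 0 0 0;1 0 0 0 0 0 0;1 0 0 0 0 0 0"

```text
t: 22.6
eef_pos: [0.5498, -0.0383, 0.0246]
tool_rot: [-0.0, 0.743, -0.669, -0.001]
contact_force: [-10.8, 4.9, 6.2]
gripper_width: 0.573
```

```bash
python3 -c "
from fit import *
o=bot.get_obs();print(o['torque'],o['contact_force'])"; python3 plan.py .5509 -.04 .0246 -84.05
```

```text
[ 0.82939781  2.09601798 -0.00748899] [-10.83145781   4.86083094   6.16722858]
t 22.6 pos [ 0.5498 -0.0383  0.0246] F [-10.8   4.9   6.2] w 0.573
rot units [0.01 0.02 0.02] shift after rot [ 0.015 -0.008  0.   ] shift if now [ 0.015 -0.008  0.   ]
```

Request:
apply_moves:
  moves: "1 0.01 0 -0.002 0 0 0;1 0.01 0 -0.002 0 0 0;1 0 0 0 0 0 0;1 0 0 0 0 0 0"

```text
t: 22.93
eef_pos: [0.55, -0.0398, 0.0247]
tool_rot: [-0.001, 0.743, -0.669, -0.001]
contact_force: [-9.6, 6.6, 1.4]
gripper_width: 0.573
```

Request:
apply_moves:
  moves: "1 0.01 0 0 0 0 0;1 0.01 0 0 0 0 0;1 0 0 0 0 0 0;1 0 0 0 0 0 0"

```text
t: 23.27
eef_pos: [0.55, -0.0399, 0.0247]
tool_rot: [-0.001, 0.744, -0.668, -0.002]
contact_force: [-10.7, 11.9, 1.7]
gripper_width: 0.573
```

Request:
apply_moves:
  moves: "1 0.01 -0.01 0 0 0 0;1 0.01 -0.01 0 0 0 0;1 0.01 -0.01 0 0 0 0;1 0 0 0 0 0 0;1 0 0 0 0 0 0"
  force: 120

```text
t: 23.68
eef_pos: [0.5499, -0.04, 0.0249]
tool_rot: [0.0, 0.744, -0.668, -0.006]
contact_force: [-24.9, 18.9, 19.4]
gripper_width: 0.569
```

```bash
python3 -c "
from fit import *
o=bot.get_obs();print(o['torque'],o['contact_force'])
p=o['eef_pos']
for n in('side','top'):
    c=imaging.read_camera(n);save(c,'f13_'+n);draw(c,(.5171,.0425,.1038),[box(.025,-.086,.012,.07,.05,.048),box(.067,-.086,.012,.014,.036,.032),box(.02,-.118,.012,.06,.014,.012)],'s13_'+n)"; python3 plan.py .5509 -.04 .0246 -84.05
```

```text
[ 4.04184743  4.50784353 -0.61332312] [-24.90626721  18.90372065  19.41856192]
s13_side [287 198] 8
s13_top [333 183] 8
t 23.78 pos [ 0.5499 -0.04    0.0248] F [-25.1  18.5  19. ] w 0.573
rot units [0.12 0.12 0.06] shift after rot [ 0.001 -0.008  0.002] shift if now [ 0.001 -0.008  0.002]
```

View pics/s13_side.png

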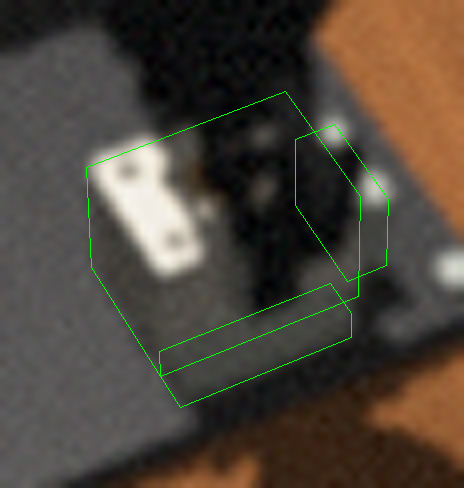

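View pics/f13_side.png

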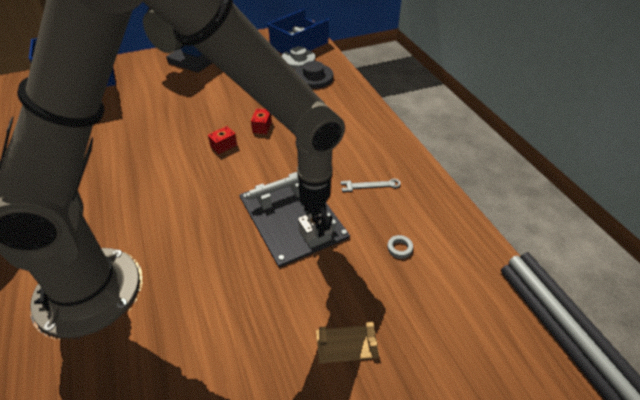

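Request:
apply_moves:
  moves: "1 0 0 0 0.06 0.06 0.03;1 0 0 0 0.06 0.06 0.03;1 0 0 0 0 0 0;1 0 0 0 0 0 0;1 0 0 0 0 0 0"

```text
t: 24.2
eef_pos: [0.5501, -0.04, 0.0247]
tool_rot: [0.0, 0.743, -0.669, 0.0]
contact_force: [-23.8, 18.1, 17.2]
gripper_width: 0.567
```

```bash
python3 -c "
from fit import *
o=bot.get_obs();print(o['torque'],o['contact_force'],o['tool_rot'])"; python3 plan.py .5509 -.04 .0246 -84.05
```

```text
[ 4.30973821  4.68020377 -0.26338675] [-23.76669372  18.09864495  17.16087758] [ 7.90186235e-05  7.43154292e-01 -6.69120071e-01  1.49392179e-04]
t 24.2 pos [ 0.5501 -0.04    0.0247] F [-23.8  18.1  17.2] w 0.567
rot units [-0.   -0.    0.01] shift after rot [ 0.001 -0.007  0.001] shift if now [ 0.001 -0.007  0.001]
```

Request:
apply_moves:
  moves: "1 0.01 0 -0.004 0 0 0;1 0.01 0 -0.003 0 0 0;1 0.01 -0.005 0 0.02 0.05 0;1 0 0 0 0 0 0;1 0 0 0 0 0 0;1 0 0 0 0 0 0"

```text
t: 24.7
eef_pos: [0.5501, -0.0401, 0.0247]
tool_rot: [-0.0, 0.744, -0.669, -0.0]
contact_force: [-23.8, 26.6, 12.0]
gripper_width: 0.569
```

```bash
python3 -c "
from fit import *
o=bot.get_obs();print(o['torque'],o['contact_force'],o['tool_rot'])"; python3 plan.py .5509 -.04 .0246 -84.05
```

```text
[ 6.03941901  4.76846944 -0.61949194] [-23.81839786  26.61930613  11.95389774] [-3.80935968e-05  7.43586484e-01 -6.68639768e-01 -1.46789740e-06]
t 24.7 pos [ 0.5501 -0.0401  0.0247] F [-23.8  26.6  12. ] w 0.569
rot units [-0.    0.    0.03] shift after rot [-0.    -0.007  0.001] shift if now [ 0.    -0.007  0.001]
```

Request:
apply_moves:
  moves: "1 0 0 0 0 0 0;1 0 0 0 0 0 0;1 0 0 0 0 0 0;1 0 0 0 0 0 0;1 0 0 0 0 0 0;1 0 0 0 0 0 0"

```text
t: 25.2
eef_pos: [0.5501, -0.0401, 0.0247]
tool_rot: [-0.0, 0.744, -0.669, 0.0]
contact_force: [-22.4, 27.1, 12.8]
gripper_width: 0.572
```

```bash
python3 -c "
from fit import *
o=bot.get_obs();print(o['contact_force'],o['tool_rot'],o['eef_pos'])
c=imaging.read_camera('side');draw(c,(.5171,.0425,.1038),[box(0,0,0,.2,.27,.012)],'s14_side')"
```

```text
[-22.4297964   27.06884503  12.83501913] [-3.28826674e-05  7.43588829e-01 -6.68637160e-01  1.96990583e-05] [ 0.55010981 -0.04011251  0.02472794]
s14_side [228 161] 4
```

View pics/s14_side.png

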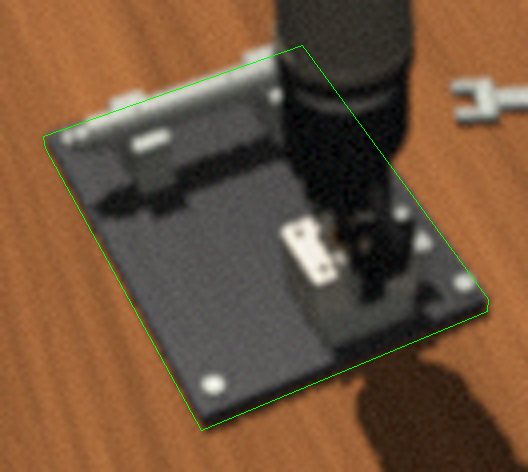

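The picture shows the shaft lying in both V-blocks (its near end is at about 65,135) and the block in the corner (its top is at about 310,250). Forces and pose are steady, so I am handing in.

```bash
python3 -c "
from h import *
print(bot.hand_in()); o=bot.get_obs();print(o['t'],o['contact_force'])"
```

```text
the job is handed in; nothing more can be done
None
the job is handed in; nothing more can be done
```

The fixture is loaded and handed in at about 25 s. The steel shaft went from its cradle into both V-blocks first. Then I set the aluminium block on the plate and pressed it into the corner, and the gripper still holds it there.

- **Shaft:** it was lowered to contact (about 17 N pressing down) before I let go. The picture after release shows it level and centred in both V-blocks. In the last picture the gripper hides its far end.
- **Block:** it was lowered to first contact (about 8 N) and slid in. It first stuck by friction about 1.5 mm short of each stop, which I fixed by easing the downward load.
- **Final hold:** over the last half second it was steady, pushing about 22 N towards the short stop and 27 N towards the long one. The tool is vertical, and its height matches the block sitting flat to about 0.1 mm. It is within about 1 mm of the nest position I worked out.
- **Less certain:** the two cameras disagreed by 2–4 mm, so I used their average. The gripper hides both stop faces, so I judged contact from the push rising without any movement. I did not touch the spanner, race or oil bottle. All three looked in place in the last full view I checked, except that the arm hid the oil bottle.

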